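# Set the plate clamp a quarter turn off tight

### The job

On the plate jig, first swing the clamp arm in over the copper plate until its notch is fully home round the threaded stud beneath the knurled cap nut; then screw the cap down clockwise until it bottoms out on the arm, and back it off a quarter turn so that the plate can still be shifted. Finish with the gripper still holding the cap at that quarter turn, the arm still home, and leave the other things on the bench undisturbed.

Things in the scene. Friction and masses are not known exactly. Their poses are not given: they have to be found in the camera images.
- jig: plywood bed of the clamping jig, fixed to the bench, 160 x 280 x 27 mm, with a copper plate lying on it. Origin on the bench surface; its z is up, its x points away from the robot (turned by up to 0.4 rad), its y to the left. The bed runs from x -60 to +100 mm and y -140 to +140 mm. The arm's hinge axis stands at x 0, y +100 mm, the stud at x 0, y -100 mm
- clamp_arm (a joint): hinge of the steel clamp arm, a flat bar 26 mm wide and 12 mm thick (50 mm wide round the notch), 224 mm long from the hinge axis to its end, underside 36 mm and top 48 mm above the bench, turning about a vertical axis. 0: fully home, against a stop, the notch round the stud; it grows to at most 1.5 as the arm swings out towards the robot (seen from above, swinging in is anticlockwise). It starts between 0.6 and 1.05, has a friction of 0.12 N m and stays where it is left
- clamp_hinge (a point): point on the arm's hinge axis, at the height of the arm's top face (48 mm above the bench)
- clamp_grip (a point): middle of the black upright grip post on the arm, a round post 20 mm in diameter, standing 47 mm above the arm's top face (to 95 mm above the bench), 100 mm from the hinge axis and, with the arm home, 100 mm from the stud; this point is 74 mm above the bench
- cap_turn (a joint): angle of the knurled cap nut on its stud. 0: bottomed out on the arm's top face, a hard stop; it grows as the cap is unscrewed (anticlockwise seen from above) and starts between 2.0 and 3.6 rad. Right-hand coarse thread: the cap rises 10 mm in a full turn (1.59 mm per rad). Friction 0.05 N m; it stays where it is left, and cannot come off
- cap_center (a point): point on the cap's axis to grip at, 24 mm above its foot (16 mm below its flat top); bottomed out, it lies 72 mm above the bench
- cap: the knurled steel cap nut: round, 40 mm in diameter, 40 mm high, closed flat top with a small black radial ridge that shows how it is turned. Origin at the centre of its foot, z up, x along the ridge
- loupe: black eye loupe, 43 mm wide, 41 mm high, standing on the copper plate of the jig; a bystander, leave it alone. Origin at the centre of its underside
- tube_blue: squeezed aluminium ink tube, 122 x 49 x 31 mm, right of the jig; a bystander, leave it alone. Origin at the centre of its underside
- rosin_jar: amber glass jar with black lid, 58 mm wide, 76 mm high, at the left front; a bystander, leave it alone. Origin at the centre of its underside
- whetstone: grey oilstone, 150 x 50 x 25 mm, left of the jig; a bystander, leave it alone. Origin at the centre of its underside
- burnisher: burnisher with wooden handle, 153 x 24 x 25 mm, at the right front; a bystander, leave it alone. Origin at the centre of its underside

How it is judged:
By the outcome, as a careful person would: the job done as asked, in the order asked, and still so for the second after the job is handed in, while the arm keeps its last pose, push and grip.
It also fails if it takes over 72 s, if anything falls off the work surface, if the arm or the gripper's body presses on something with over 40 N, if the wrist force passes 120 N, or if a joint passes its speed limit or range.

### The arm

A 6-joint arm with a two-finger parallel gripper is mounted at the origin on the work surface; the furniture and walls round the work are solid. World frame = base frame: x ahead of the robot, y to its left, z up, the work surface at z = 0. Lengths are in m, angles in degrees, forces in N, time in s.
With the tool pointing down it reaches from about 0.35 to 0.875 m from the base axis. Payload 4.2 kg.
Tool frame: the origin (TCP) lies on the centre line of the jaws, within the pads' length; the fingertips stand 25 mm ahead of it and the grasp point (between the pads) lies 6 mm ahead of it; z points along the fingers, y is the line along which they close (so a half turn about z gives the same grasp; the last joint's range is limited). The gripper opens to 87 mm and grips with 3 to 60 N. Pads are 19 mm wide; open, the fingers measure 117 mm over their backs; the gripper's body (75 mm by 190 mm) begins 51 mm behind the grasp point.
Start: joints at [-61.845, 22.042, 0.453, 0, -68.411, -14.817], TCP at [0.144, -0.608, 0.248] pointing down, gripper open.
Joint ranges: [-179.83, 179.83], [-69.29, 118.12], [-61.27, 80.66], [-181.25, 117.63], [-171.15, -9.14], [-177.46, 177.46]. Speed limits (degrees/s): [159.86, 159.86, 180, 180, 180, 180].

### API

Orientations are given as a 3x3 rotation matrix whose columns are the frame's x, y, z axes.
In Python, from station import r gives the robot as it stands.
- The arm moves only by the tool move_arm, never from a script. Its argument "series" is a list of rows, each an object with "grip": the opening, from 0 (shut) to 1 (fully open); "xyz": the shift along the tool's x, y, z in mm, a list of three; "angular": the turn, a rotation vector about the tool's x, y, z in rad, a list of three. A call has 1 to 10 rows; each row is the pose to reach, as a shift and turn from the pose commanded when the call began, along the tool's axes at that moment; what a row does not reach only later rows make up. A row lasts 1/10 s, in which the tool goes at most 50 mm and 8.59 degrees, less where a joint would pass 70% of its speed; a pose out of reach is approached as far as the arm can. A call with a gripper value outside its range is refused whole. The fingers move at their own pace and stop on an object; the grip force is fixed at half the most. Time passes only in rows, so rows that repeat a pose let the fingers close. It gives the time, the measured TCP pose, the force, the opening and the grip force at its end, in the units of the state.
- r.sense(): the state, without advancing time (a new reading comes with each control period).
- r.capture(name): name is "scene" or "top" or "wrist"; returns a dict with "img" (384x512x3 uint8, red, green, blue), "camera_matrix" (3x3 intrinsics, pixels), "k1" (the pictures are not rectified: a ray, as slopes to the right and down, at radius r is drawn at 1 + k1 r^2 times it, then the intrinsics apply), "rvec" (rotation vector, rad) and "tvec" (3), from world to camera coordinates, as OpenCV has them; the wrist camera has in their place "hand_eye" (4x4, takes a point from camera to tool coordinates, whose origin is the TCP and whose axes are the flange's). Camera axes: x right, y down, z forward; pixel columns grow to the right and rows downward; lengths in m; the calibration is good to about 2 mm. A picture is of the moment at which its call begins: read the wrist's pose just before it. There is no depth.
- r.finish_job(): hands the job in; it is judged then, once.
The state is a dict: "time_s": time; "joints": joint angles; "joint_velocities": joint speeds; "effort": joint torques, N m; "tcp_pos": TCP position; "ee_rot": TCP orientation; "wrist_force": force on the tool from outside, world axes, zero at the start; "moment": the same for the moment, N m; "gripper_width": opening from 0.0 (shut) to 1.0 (fully open); "gripper_force": force on a finger pad.
Only numpy, scipy, OpenCV 4.12 (cv2) and the standard library are available. Lean on these libraries where they do the work, as an engineer would, in place of code of your own. Each camera call takes 0.05 s, during which the arm holds its last target. There are 200 camera calls.

## Working session

There is one attempt and no reset: what is moved stays moved. The work goes in short steps, Python scripts to look and compute and a tool call to move; the robot and the scene stay as the last step left them, time stands still between calls to the robot, and variables do not carry over. Pictures are saved under pics/ and viewed, at most 10 in all, crops included, and the job is handed in when it is done.

Besides the shell and the picture viewer there is one more tool, called after "Emit:" as a command line: name --argument value ..., lists and objects as JSON in quotes. move_arm: Moves the arm, as the interface text tells. Its arguments: {"type":"object","properties":{"series":{"type":"array"}},"required":["series"]}

```bash
mkdir -p pics; ls
cat > h.py <<'E'
import numpy as np, cv2, json
from station import r
def cap(n,f):
    s=r.sense(); c=r.capture(n); cv2.imwrite('pics/'+f+'.png',cv2.cvtColor(c['img'],cv2.COLOR_RGB2BGR))
    K=np.array(c['camera_matrix']);k=c['k1']
    if n=='wrist':
        T=np.eye(4);T[:3,:3]=s['ee_rot'];T[:3,3]=s['tcp_pos'];T=T@np.array(c['hand_eye']);R=T[:3,:3];o=T[:3,3]
    else:
        R=cv2.Rodrigues(np.array(c['rvec'],float))[0].T;o=-R@np.array(c['tvec'],float).ravel()
    np.savez('pics/'+f,K=K,k=k,R=R,o=o);return c['img']
def ray(f,u,v,z):
    d=np.load('pics/'+f+'.npz')
    p=cv2.undistortPoints(np.array([[[u,v]]],float),d['K'],np.array([d['k'],0,0,0,0]))[0,0]
    w=d['R']@np.array([p[0],p[1],1]);o=d['o'];return o+w*(z-o[2])/w[2]
E
python3 - <<'E'
from h import *
cap('scene','s0');cap('top','t0')
a=np.hstack([cv2.imread('pics/s0.png'),cv2.imread('pics/t0.png')])
for n in('s0','t0'):print(np.load(f'pics/{n}.npz')['o'])
print(r.sense())
E
```

```text
pics
[-0.29769034  0.4856662   0.75533508]
[0.43493443 0.00638846 0.9321025 ]
{'time_s': 0.1, 'joints': array([-6.18450753e+01,  2.20860089e+01,  3.87611460e-01, -2.49990777e-02,
       -6.84099386e+01, -1.48160624e+01]), 'joint_velocities': array([-0.03141624, -0.13011357,  0.25192967, -0.03776748,  0.05279932,
       -0.06759616]), 'effort': array([-6.65953326e-05, -3.91690779e+01,  1.87935805e+01,  4.23188031e+00,
        1.35081861e-02, -6.91335185e-05]), 'tcp_pos': array([ 0.14409561, -0.60766526,  0.24657343]), 'ee_rot': array([[-9.73059703e-01, -2.30552658e-01, -5.34481487e-04],
       [-2.30553259e-01,  9.73057933e-01,  1.85849272e-03],
       [ 9.16010145e-05,  1.93165082e-03, -9.99998130e-01]]), 'wrist_force': array([ 0.48357017, -0.00122724, -0.68620736]), 'moment': array([-0.01065687,  0.01221333, -0.00966233]), 'gripper_force': 0.0, 'gripper_width': 0.9953997500961981}
```

View pics/t0.png

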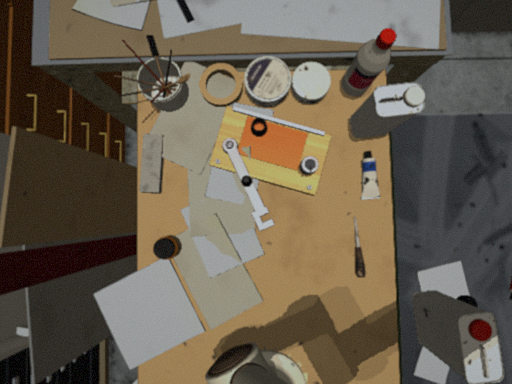

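View pics/s0.png

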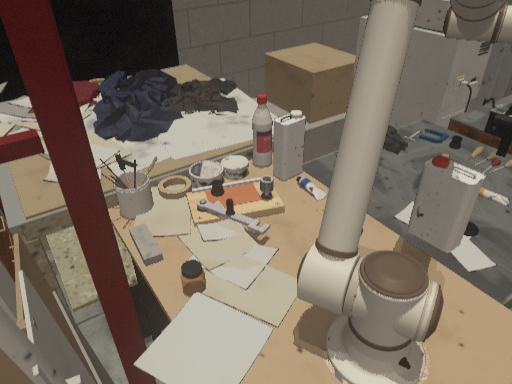

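The top view shows the hinge at about (231,145), the grip post at (247,181), the cap at (309,165), the loupe at (260,127) and the arm end at (264,220). I'll measure these more closely on an enlarged crop.

Run:
```python
from h import *
im=cv2.imread('pics/t0.png')[95:240,200:345]
cv2.imwrite('pics/t0c.png',cv2.resize(im,(580,580),interpolation=cv2.INTER_CUBIC))
for n,u,v,z in[('hinge',231,145,.05),('grip',247,181,.095),('cap',309,165,.092),('loupe',260,127,.068),('c1',225,107,.027),('c2',331,133,.027),('c3',315,193,.027),('c4',208,163,.027)]:print(n,ray('t0',u,v,z).round(4))
```

```text
hinge [0.612  0.0739 0.05  ]
grip [0.5174 0.0345 0.095 ]
cap [ 0.5521 -0.1112  0.092 ]
loupe [0.651  0.0014 0.068 ]
c1 [0.7152 0.0894 0.027 ]
c2 [ 0.6417 -0.1787  0.027 ]
c3 [ 0.4901 -0.1332  0.027 ]
c4 [0.5719 0.1346 0.027 ]
```

View pics/t0c.png

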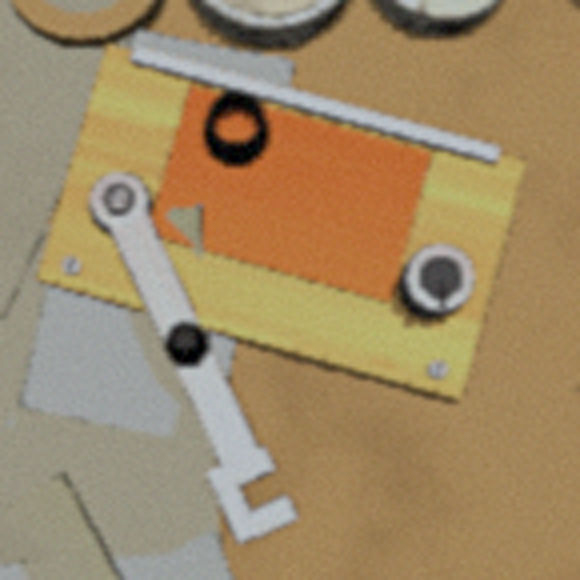

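The hinge-to-cap distance comes out at 195 mm (should be 200) and hinge-to-grip at 102 mm (should be 100). The jig yaw is about -0.31 rad and the arm is about 0.86 rad out. Next I go above the post, with the jaws' closing line along the home arm direction.

Emit:
move_arm --series '[{"grip": 1, "xyz": [-255, 270, 0], "angular": [0, 0, 0.27]}, {"grip": 1, "xyz": [-255, 270, 0], "angular": [0, 0, 0.27]}, {"grip": 1, "xyz": [-255, 270, 0], "angular": [0, 0, 0.27]}, {"grip": 1, "xyz": [-255, 270, 0], "angular": [0, 0, 0.27]}, {"grip": 1, "xyz": [-255, 270, 0], "angular": [0, 0, 0.27]}, {"grip": 1, "xyz": [-255, 270, 0], "angular": [0, 0, 0.27]}, {"grip": 1, "xyz": [-255, 270, 0], "angular": [0, 0, 0.27]}, {"grip": 1, "xyz": [-255, 270, 0], "angular": [0, 0, 0.27]}, {"grip": 1, "xyz": [-255, 270, 0], "angular": [0, 0, 0.27]}, {"grip": 1, "xyz": [-255, 270, 0], "angular": [0, 0, 0.27]}]'

```text
time_s: 1.1
tcp_pos: [0.3301, -0.2863, 0.2475]
ee_rot: [[-0.999, 0.036, -0.0], [0.036, 0.999, 0.0], [0.0, 0.0, -1.0]]
wrist_force: [-0.3, 0.3, -0.9]
gripper_width: 0.999
gripper_force: 0.0
```

```bash
cat >> h.py <<'E'
def to(x,y,z,yaw=None):
    "tool-frame shift (mm) and turn about tool z to world TCP target, y axis yaw in deg"
    s=r.sense();R=s['ee_rot'];d=R.T@(np.array([x,y,z])-s['tcp_pos'])*1000
    cy=np.degrees(np.arctan2(R[1,1],R[0,1]))
    print('shift',d.round(1),'yaw',cy.round(2),'turn',None if yaw is None else np.radians(cy-yaw).round(3),'tcp',s['tcp_pos'].round(4),'tilt',R[:2,2].round(4),'j',s['joints'].round(1),'t',s['time_s'],'F',s['wrist_force'].round(1),'Mz',s['moment'].round(3),'w',s['gripper_width'].round(3))
E
python3 -c "
from h import *
to(.517,.0345,.2,72.1)"
```

```text
Traceback (most recent call last):
  File "h.py", line 19, in to
    print('shift',d.round(1),'yaw',cy.round(2),'turn',None if yaw is None else np.radians(cy-yaw).round(3),'tcp',s['tcp_pos'].round(4),'tilt',R[:2,2].round(4),'j',s['joints'].round(1),'t',s['time_s'],'F',s['wrist_force'].round(1),'Mz',s['moment'].round(3),'w',s['gripper_width'].round(3))
                                                                                                                                                                                                                                                                    ^^^^^^^^^^^^^^^^^^^^^^^^
AttributeError: 'float' object has no attribute 'round'
```

Emit:
move_arm --series '[{"grip": 1, "xyz": [-175, 327, 20], "angular": [0, 0, 0.276]}, {"grip": 1, "xyz": [-175, 327, 20], "angular": [0, 0, 0.276]}, {"grip": 1, "xyz": [-175, 327, 20], "angular": [0, 0, 0.276]}, {"grip": 1, "xyz": [-175, 327, 20], "angular": [0, 0, 0.276]}, {"grip": 1, "xyz": [-175, 327, 20], "angular": [0, 0, 0.276]}, {"grip": 1, "xyz": [-175, 327, 20], "angular": [0, 0, 0.276]}, {"grip": 1, "xyz": [-175, 327, 20], "angular": [0, 0, 0.276]}, {"grip": 1, "xyz": [-175, 327, 20], "angular": [0, 0, 0.276]}, {"grip": 1, "xyz": [-175, 327, 20], "angular": [0, 0, 0.276]}, {"grip": 1, "xyz": [-175, 327, 20], "angular": [0, 0, 0.276]}]'

```text
time_s: 2.1
tcp_pos: [0.5172, 0.0331, 0.2266]
ee_rot: [[-0.951, 0.309, -0.002], [0.309, 0.951, -0.001], [0.002, -0.001, -1.0]]
wrist_force: [-0.2, -0.1, 0.1]
gripper_width: 1.002
gripper_force: 0.0
```

```bash
sed -i "s/s\['gripper_width'\].round(3)/round(s['gripper_width'],3)/" h.py
python3 -c "
from h import *
to(.517,.0345,.084,72.1)
cap('wrist','w1')"
```

```text
shift [  0.4   1.4 142.6] yaw 72.02 turn -0.001 tcp [0.5172 0.0331 0.2266] tilt [-0.0021 -0.0007] j [  21.6   12.7  -16.2   -0.   -61.3 -129.6] t 2.1 F [-0.2 -0.1  0.1] Mz [-0.102 -0.004  0.02 ] w 1.002
```

View pics/w1.png

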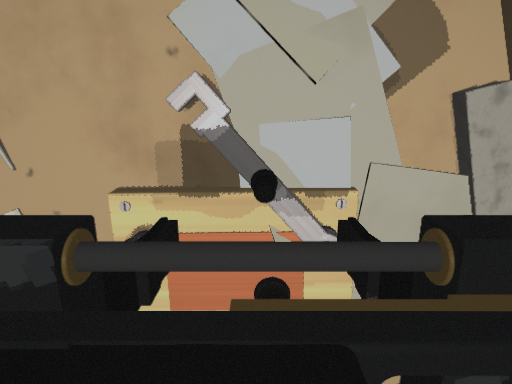

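The wrist view shows the post top at about (264,186), the arm, and the jig screws. I cast that pixel to check the post position.

```bash
python3 -c "
from h import *
print(ray('w1',264,183,.095), ray('w1',264,192,.075))
for u,v in((125,207),(341,204)):print(ray('w1',u,v,.028))"
```

```text
[0.51385993 0.04129093 0.095     ] [0.52668768 0.03758489 0.075     ]
[ 0.50721903 -0.11785285  0.028     ]
[0.57814125 0.11185718 0.028     ]
```

Emit:
move_arm --series '[{"grip": 1, "xyz": [2, 4, 50], "angular": [0, 0, 0]}, {"grip": 1, "xyz": [2, 4, 90], "angular": [0, 0, 0]}, {"grip": 1, "xyz": [2, 4, 120], "angular": [0, 0, 0]}, {"grip": 1, "xyz": [2, 4, 142], "angular": [0, 0, 0]}, {"grip": 1, "xyz": [2, 4, 142], "angular": [0, 0, 0]}, {"grip": 0.1, "xyz": [2, 4, 142], "angular": [0, 0, 0]}, {"grip": 0.1, "xyz": [2, 4, 142], "angular": [0, 0, 0]}, {"grip": 0.1, "xyz": [2, 4, 142], "angular": [0, 0, 0]}, {"grip": 0.1, "xyz": [2, 4, 142], "angular": [0, 0, 0]}, {"grip": 0.1, "xyz": [2, 4, 142], "angular": [0, 0, 0]}]'

```text
time_s: 3.15
tcp_pos: [0.5167, 0.0383, 0.0863]
ee_rot: [[-0.951, 0.308, 0.001], [0.308, 0.951, 0.001], [-0.001, 0.001, -1.0]]
wrist_force: [0.0, 0.3, -0.4]
gripper_width: 0.632
gripper_force: 0.0
```

Emit:
move_arm --series '[{"grip": 0.1, "xyz": [0, 0, 0], "angular": [0, 0, 0]}, {"grip": 0.1, "xyz": [0, 0, 0], "angular": [0, 0, 0]}, {"grip": 0.1, "xyz": [0, 0, 0], "angular": [0, 0, 0]}]'

```text
time_s: 3.45
tcp_pos: [0.5164, 0.0382, 0.0855]
ee_rot: [[-0.951, 0.308, -0.0], [0.308, 0.951, -0.0], [0.0, -0.0, -1.0]]
wrist_force: [0.7, -0.4, 0.3]
gripper_width: 0.352
gripper_force: 0.0
```

Emit:
move_arm --series '[{"grip": 0.1, "xyz": [0, 0, 0], "angular": [0, 0, 0]}, {"grip": 0.1, "xyz": [0, 0, 0], "angular": [0, 0, 0]}, {"grip": 0.1, "xyz": [0, 0, 0], "angular": [0, 0, 0]}, {"grip": 0.1, "xyz": [0, 0, 0], "angular": [0, 0, 0]}]'

```text
time_s: 3.85
tcp_pos: [0.5171, 0.0385, 0.0856]
ee_rot: [[-0.951, 0.308, 0.001], [0.308, 0.951, 0.001], [-0.001, 0.001, -1.0]]
wrist_force: [2.9, 1.0, -2.4]
gripper_width: 0.221
gripper_force: 30.0
```

```bash
python3 -c "
from h import *
to(.582,-.0185,.085)"
```

```text
shift [-79.3 -34.2   0.6] yaw 72.07 turn None tcp [0.5171 0.0385 0.0856] tilt [0.0014 0.0005] j [  22.2   22.3  -26.4    0.   -41.3 -130.1] t 3.85 F [ 2.9  1.  -2.4] Mz [ 0.397 -0.684  0.026] w 0.221
```

The opening is 19 mm, so the post is held. Now I swing it along the arc.

Emit:
move_arm --series '[{"grip": 0.1, "xyz": [-6.4, -7.3, 0], "angular": [0, 0, 0]}, {"grip": 0.1, "xyz": [-12.7, -13.3, 0], "angular": [0, 0, 0]}, {"grip": 0.1, "xyz": [-19.5, -18.7, 0], "angular": [0, 0, 0]}, {"grip": 0.1, "xyz": [-26.8, -23.5, 0], "angular": [0, 0, 0]}, {"grip": 0.1, "xyz": [-34.5, -27.7, 0], "angular": [0, 0, 0]}, {"grip": 0.1, "xyz": [-42.5, -31.2, 0], "angular": [0, 0, 0]}]'

```text
time_s: 4.45
tcp_pos: [0.549, -0.0027, 0.0856]
ee_rot: [[-0.952, 0.307, 0.004], [0.307, 0.952, 0.003], [-0.003, 0.004, -1.0]]
wrist_force: [3.9, 11.8, -3.0]
gripper_width: 0.206
gripper_force: 30.9
```

```bash
python3 -c "
from h import *
to(.582,-.0185,.085)"
```

```text
shift [-36.3  -4.9   0.7] yaw 72.14 turn None tcp [ 0.549  -0.0027  0.0856] tilt [0.0042 0.0031] j [ 1.660e+01  2.460e+01 -2.210e+01 -1.000e-01 -4.300e+01 -1.243e+02] t 4.45 F [ 3.9 11.8 -3. ] Mz [ 3.23  -0.848  0.363] w 0.206
```

Emit:
move_arm --series '[{"grip": 0.1, "xyz": [-8, -1.5, 0], "angular": [0, 0, 0]}, {"grip": 0.1, "xyz": [-16.5, -3.2, 0], "angular": [0, 0, 0]}, {"grip": 0.1, "xyz": [-23, -4.2, 0], "angular": [0, 0, 0]}, {"grip": 0.1, "xyz": [-29, -4.8, 0], "angular": [0, 0, 0]}, {"grip": 0.1, "xyz": [-29, -4.8, 0], "angular": [0, 0, 0]}]'

```text
time_s: 4.95
tcp_pos: [0.5708, -0.0133, 0.0856]
ee_rot: [[-0.951, 0.308, -0.005], [0.308, 0.951, 0.006], [0.007, 0.004, -1.0]]
wrist_force: [-9.7, 23.4, 8.7]
gripper_width: 0.164
gripper_force: 29.4
```

Emit:
move_arm --series '[{"grip": 0.1, "xyz": [-2, 0, 0], "angular": [0, 0, 0]}, {"grip": 0.1, "xyz": [-4, 0, 0], "angular": [0, 0, 0]}, {"grip": 0.1, "xyz": [-4, 0, 0], "angular": [0, 0, 0]}]'

```text
time_s: 5.25
tcp_pos: [0.5711, -0.0134, 0.0855]
ee_rot: [[-0.951, 0.308, -0.012], [0.308, 0.951, 0.007], [0.014, 0.003, -1.0]]
wrist_force: [-18.3, 29.5, 15.2]
gripper_width: 0.168
gripper_force: 32.2
```

```bash
python3 -c "
from h import *
to(.582,-.0185,.085)
cap('wrist','w2');cap('top','t2');a=cv2.imread('pics/t2.png')[95:240,200:345];cv2.imwrite('pics/v2.png',np.hstack([cv2.imread('pics/w2.png')[100:,:400],cv2.resize(a,(284,284))]))"
```

```text
shift [-12.   -1.4   0.4] yaw 72.05 turn None tcp [ 0.5711 -0.0134  0.0855] tilt [-0.0121  0.0067] j [  14.6   26.7  -18.    -0.8  -45.9 -122. ] t 5.25 F [-18.3  29.5  15.2] Mz [8.619 5.213 0.147] w 0.168
```

View pics/v2.png

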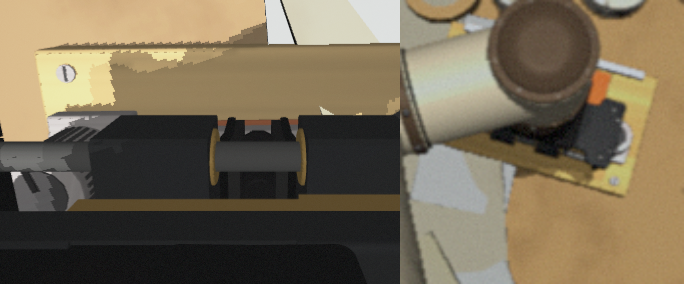

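The tool has stopped against about 26 N and the jaws have closed to 14.6 mm, so the post has slipped to the pad edge. I need to see on which side.

```bash
python3 -c "
from h import *
a=cv2.imread('pics/w2.png')[190:310,0:340];a=cv2.convertScaleAbs(a,alpha=2.2,beta=10)
cv2.imwrite('pics/v3.png',cv2.resize(a,(782,276),interpolation=2))
d=np.load('pics/w2.npz')
def pr(p):
  q=d['R'].T@(np.array(p)-d['o']);return cv2.projectPoints(q.reshape(1,3),np.zeros(3),np.zeros(3),d['K'],np.array([d['k'],0,0,0,0]))[0].ravel()
s=r.sense();R=s['ee_rot'];t=s['tcp_pos']
for o in(-.016,0,.016):print(o,pr(t+R@[o,0,-.0095]))
"
```

```text
-0.016 [254.94915251 297.75582354]
0 [254.85177122 266.12602934]
0.016 [254.74859141 232.69385959]
```

View pics/v3.png

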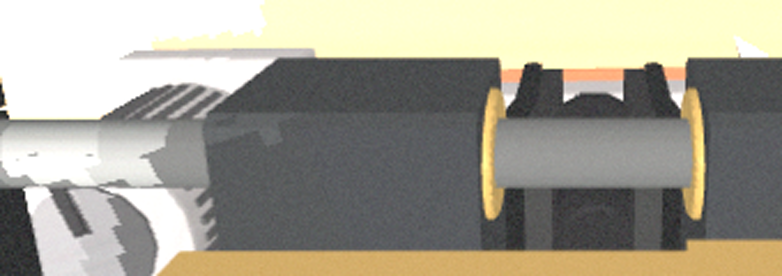

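The wide notched part of the arm shows beside the cap. Its robot-side edge runs from about (54,215) to (137,212). I'll cast that edge to find the arm angle.

```bash
python3 -c "
from h import *
a=ray('w2',54,215,.048);b=ray('w2',137,212,.048)
print(a,b,np.linalg.norm(a-b),np.degrees(np.arctan2(*(a-b)[1::-1])))
print('cap top',ray('w2',35,285,.092),'screw',ray('w2',66,173,.028),ray('w1',125,207,.028))
h=np.array([.612,.074]);n=(b-a)[:2];n/=np.linalg.norm(n)
print('dist of hinge from edge line', (h-a[:2])@[n[1],-n[0]], 'along', (h-b[:2])@n,(h-a[:2])@n)"
```

```text
[ 0.52651368 -0.12255889  0.048     ] [ 0.53979681 -0.07587692  0.048     ] 0.04853501485889287 -105.88345190268902
cap top [ 0.55004984 -0.11379719  0.092     ] screw [ 0.50581637 -0.11762045  0.028     ] [ 0.50721903 -0.11785285  0.028     ]
dist of hinge from edge line 0.028427966939365723 along 0.16391535212579886 0.21245036698469175
```

The arm is within about a degree of home, and the jaws squeezed the post forward against the stop. I'll release, rise above the cap and look.

Emit:
move_arm --series '[{"grip": 0.5, "xyz": [0, 0, 0], "angular": [0, 0, 0]}, {"grip": 0.5, "xyz": [0, 0, 0], "angular": [0, 0, 0]}, {"grip": 0.5, "xyz": [0, 0, 0], "angular": [0, 0, 0]}, {"grip": 0.5, "xyz": [0, 0, -30], "angular": [0, 0, 0]}, {"grip": 1, "xyz": [0, 0, -70], "angular": [0, 0, 0]}, {"grip": 1, "xyz": [-5, -50, -110], "angular": [0, 0, 0]}, {"grip": 1, "xyz": [-7, -99, -130], "angular": [0, 0, 0]}, {"grip": 1, "xyz": [-7, -99, -130], "angular": [0, 0, 0]}, {"grip": 1, "xyz": [-7, -99, -130], "angular": [0, 0, 0]}]'

```text
time_s: 6.25
tcp_pos: [0.5529, -0.1178, 0.2168]
ee_rot: [[-0.95, 0.312, 0.002], [0.312, 0.95, -0.0], [-0.002, 0.0, -1.0]]
wrist_force: [1.2, -0.7, -0.1]
gripper_width: 0.869
gripper_force: 0.0
```

```bash
python3 -c "
from h import *
to(.551,-.1115,.084,72.1)
cap('wrist','w3');cap('top','t3');a=cv2.imread('pics/t3.png')[110:210,210:340];cv2.imwrite('pics/v4.png',np.vstack([cv2.resize(cv2.imread('pics/w3.png')[120:250],(780,198)),cv2.resize(a,(520,400))[:, :].repeat(1,1) if 0 else cv2.copyMakeBorder(cv2.resize(a,(520,400)),0,0,0,260,0)]))"
```

```text
shift [  4.    5.4 132.8] yaw 71.85 turn -0.004 tcp [ 0.5529 -0.1178  0.2168] tilt [ 0.0018 -0.0001] j [   4.4   17.6  -10.8    0.   -61.5 -112.6] t 6.25 F [ 1.2 -0.7 -0.1] Mz [ 0.014 -0.03  -0.009] w 0.869
```

View pics/v4.png

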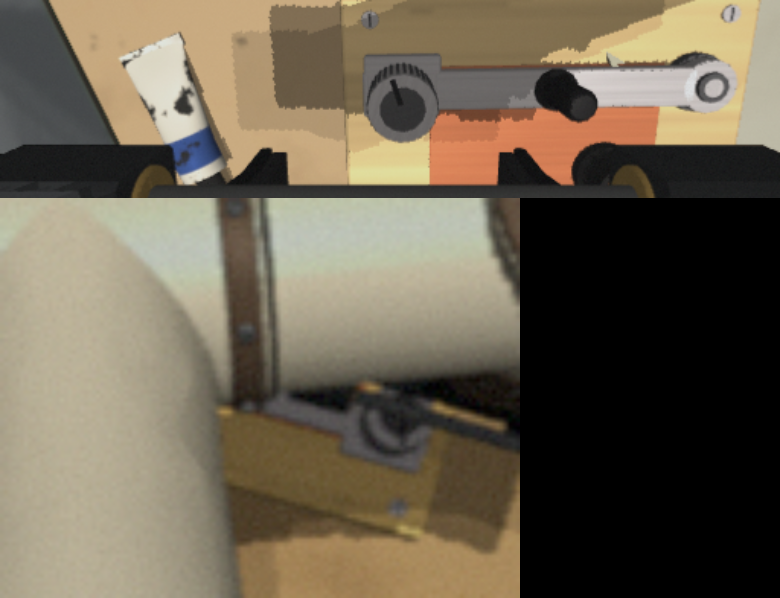

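The wrist crop shows the cap top at about (264.6,187.6), the hinge at (467,178), and the wide part of the arm round the cap. I'll compute the cap centre and the arm's angle against the jig.

```bash
python3 -c "
from h import *
k=780/512
def P(u,v,z):return ray('w3',u/k,120+v/k,z)
c=P(403,103,.093);h=P(712,88,.050);print('cap',c,'hinge',h,np.linalg.norm((c-h)[:2]))
s1=P(370,19,.028);s2=P(730,14,.028);an=lambda a,b:np.degrees(np.arctan2(*(a-b)[1::-1]))
print('h->cap',an(c,h),'screws',s1,s2,an(s1,s2))
g=cv2.cvtColor(cv2.imread('pics/w3.png'),cv2.COLOR_BGR2HSV)
# arm edges: saturation transitions in columns
S=g[...,1].astype(float);V=g[...,2]
for u in (295,305,320,335,400,415,430,440):
  col=S[150:205,u];m=col<60;i=np.flatnonzero(m)+150
  if len(i):print(u,i.min(),i.max(),ray('w3',u,i.min()-.5,.048).round(4)[:2],ray('w3',u,i.max()+.5,.048).round(4)[:2])
to(*c[:2],.084)"
```

```text
cap [ 0.55222313 -0.11000286  0.093     ] hinge [0.6155225  0.08030684 0.05      ] 0.20056069522427764
h->cap -108.39776789652217 screws [ 0.5060673  -0.11681611  0.028     ] [0.57793049 0.11211029 0.028     ] -107.42780111141752
295 165 191 [ 0.5503 -0.0769] [ 0.5766 -0.0847]
305 165 191 [ 0.5534 -0.0676] [ 0.5797 -0.0752]
320 165 190 [ 0.5579 -0.0536] [ 0.5834 -0.0606]
335 165 190 [ 0.5625 -0.0396] [ 0.5881 -0.0463]
400 155 189 [0.5727 0.0229] [0.6074 0.0157]
415 164 189 [0.5861 0.0351] [0.6121 0.03  ]
430 163 189 [0.5897 0.0492] [0.6167 0.0442]
440 162 189 [0.5917 0.0586] [0.6199 0.0537]
shift [  2.1   5.4 130.7] yaw 71.98 turn None tcp [ 0.5527 -0.1158  0.2147] tilt [-0.0016  0.0004] j [   4.6   17.7  -10.9   -0.   -61.4 -112.6] t 6.35 F [-1.2 -0.3 -0.2] Mz [-0.057 -0.005  0.003] w 0.942
```

The arm midline (-107.3°) matches the jig (-107.4°), so the arm is home. Now I grasp the cap.

Emit:
move_arm --series '[{"grip": 1, "xyz": [2, 5, 45], "angular": [0, 0, 0]}, {"grip": 1, "xyz": [2, 5, 80], "angular": [0, 0, 0]}, {"grip": 1, "xyz": [2, 5, 110], "angular": [0, 0, 0]}, {"grip": 1, "xyz": [2, 5, 130], "angular": [0, 0, 0]}, {"grip": 1, "xyz": [2, 5, 130], "angular": [0, 0, 0]}, {"grip": 0.3, "xyz": [2, 5, 130], "angular": [0, 0, 0]}, {"grip": 0.3, "xyz": [2, 5, 130], "angular": [0, 0, 0]}, {"grip": 0.3, "xyz": [2, 5, 130], "angular": [0, 0, 0]}, {"grip": 0.3, "xyz": [2, 5, 130], "angular": [0, 0, 0]}, {"grip": 0.3, "xyz": [2, 5, 130], "angular": [0, 0, 0]}]'

```text
time_s: 7.35
tcp_pos: [0.5532, -0.1104, 0.0863]
ee_rot: [[-0.951, 0.308, 0.001], [0.308, 0.951, 0.0], [-0.001, 0.001, -1.0]]
wrist_force: [0.1, 0.5, 0.8]
gripper_width: 0.63
gripper_force: 0.0
```

Emit:
move_arm --series '[{"grip": 0.3, "xyz": [0, 0, 0], "angular": [0, 0, 0]}, {"grip": 0.3, "xyz": [0, 0, 0], "angular": [0, 0, 0]}, {"grip": 0.3, "xyz": [0, 0, 0], "angular": [0, 0, 0]}, {"grip": 0.3, "xyz": [0, 0, 0], "angular": [0, 0, 0]}]'

```text
time_s: 7.75
tcp_pos: [0.5524, -0.1117, 0.0858]
ee_rot: [[-0.951, 0.308, -0.001], [0.308, 0.951, -0.002], [0.001, -0.002, -1.0]]
wrist_force: [-1.0, -6.1, 2.1]
gripper_width: 0.452
gripper_force: 30.0
```

```bash
python3 -c "
from h import *
to(.552,-.1105,.084)"
```

```text
shift [0.7 1.1 1.8] yaw 72.06 turn None tcp [ 0.5524 -0.1117  0.0858] tilt [-0.0014 -0.0017] j [ 5.100e+00  2.580e+01 -1.990e+01  1.000e-01 -4.440e+01 -1.131e+02] t 7.75 F [-1.  -6.1  2.1] Mz [-1.566  0.248  0.048] w 0.452
```

Emit:
move_arm --series '[{"grip": 0.3, "xyz": [0, -1, 0.2], "angular": [0, 0, 0.14]}, {"grip": 0.3, "xyz": [0, -1.2, 0.4], "angular": [0, 0, 0.28]}, {"grip": 0.3, "xyz": [0, -1.2, 0.7], "angular": [0, 0, 0.42]}, {"grip": 0.3, "xyz": [0, -1.2, 0.9], "angular": [0, 0, 0.56]}, {"grip": 0.3, "xyz": [0, -1.2, 1.1], "angular": [0, 0, 0.7]}, {"grip": 0.3, "xyz": [0, -1.2, 1.3], "angular": [0, 0, 0.84]}, {"grip": 0.3, "xyz": [0, -1.2, 1.6], "angular": [0, 0, 0.98]}, {"grip": 0.3, "xyz": [0, -1.2, 1.8], "angular": [0, 0, 1.12]}, {"grip": 0.3, "xyz": [0, -1.2, 2.0], "angular": [0, 0, 1.26]}, {"grip": 0.3, "xyz": [0, -1.2, 2.2], "angular": [0, 0, 1.4]}]'

```text
time_s: 8.75
tcp_pos: [0.5508, -0.1448, 0.0772]
ee_rot: [[0.061, 0.998, 0.018], [0.994, -0.062, 0.088], [0.089, 0.012, -0.996]]
wrist_force: [0.2, -0.5, -0.5]
gripper_width: 0.362
gripper_force: 0.0
```

```bash
python3 -c "
from h import *
to(.552,-.1115,.084)
cap('wrist','w4')"
```

```text
shift [33.8 -0.8 -3.8] yaw -3.57 turn None tcp [ 0.5508 -0.1448  0.0772] tilt [0.0175 0.0884] j [  -1.2   27.2  -16.5   -7.1  -45.6 -177.4] t 8.75 F [ 0.2 -0.5 -0.5] Mz [-0.432  0.06   0.018] w 0.362
```

View pics/w4.png

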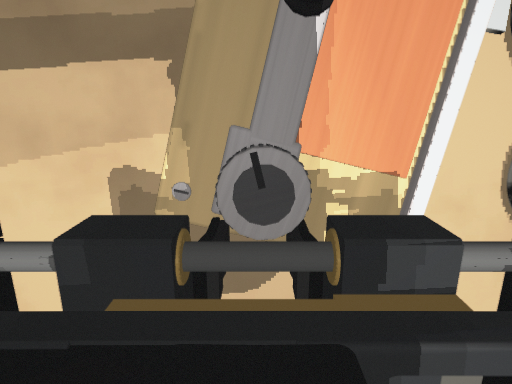

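The third joint I relied on was wrong. Turning clockwise lowers joint 6, which hit its limit (-177°), and the tool tilted and slid off the cap to the side. The cap and arm look undisturbed, with the cap at (262,192) and its ridge towards (255,155). I'll back out upward, straighten the tool, then wind joint 6 the other way and regrasp.

```bash
cat >> h.py <<'E'
from scipy.spatial.transform import Rotation as Ro
def lev(x,y,z,yaw):
    s=r.sense();R=s['ee_rot'];a=np.radians(yaw);Y=np.array([np.cos(a),np.sin(a),0]);Z=np.array([0,0,-1.])
    G=np.column_stack([np.cross(Y,Z),Y,Z]);print('lev',(R.T@(np.array([x,y,z])-s['tcp_pos'])*1000).round(1),Ro.from_matrix(R.T@G).as_rotvec().round(4))
def ridge(f,c,t,z):
    d=ray(f,*t,z)-ray(f,*c,z);return np.degrees(np.arctan2(d[1],d[0])).round(1)
E
python3 -c "
from h import *
k=780/512
print(ridge('w3',(403/k,120+103/k),(390/k,120+78/k),.093),ridge('w4',(262,192),(255,155),.092))
s=r.sense();lev(.5508,-.1448,.20,0)
print(ray('w4',262,192,.092))"
```

```text
-171.2 97.1
lev [  14.7    3.2 -123.4] [ 0.011  -0.0897 -0.069 ]
[ 0.55432279 -0.1104456   0.092     ]
```

Emit:
move_arm --series '[{"grip": 0.8, "xyz": [0, 0, 0], "angular": [0, 0, 0]}, {"grip": 0.8, "xyz": [0, 0, 0], "angular": [0, 0, 0]}, {"grip": 1, "xyz": [0, 0, 0], "angular": [0, 0, 0]}, {"grip": 1, "xyz": [3, 1, -30], "angular": [0, 0, -0.02]}, {"grip": 1, "xyz": [8, 2, -70], "angular": [0.005, -0.04, -0.05]}, {"grip": 1, "xyz": [15, 3, -123], "angular": [0.011, -0.09, -0.069]}, {"grip": 1, "xyz": [15, 3, -123], "angular": [0.011, -0.09, -0.069]}, {"grip": 1, "xyz": [15, 3, -123], "angular": [0.011, -0.09, -0.069]}]'

```text
time_s: 9.6
tcp_pos: [0.5508, -0.1563, 0.2013]
ee_rot: [[-0.03, 1.0, 0.003], [0.999, 0.03, 0.02], [0.02, 0.004, -1.0]]
wrist_force: [-0.6, 0.1, -0.4]
gripper_width: 0.959
gripper_force: 0.0
```

```bash
python3 -c "
from h import *
to(.5522,-.1108,.2)
lev(.5522,-.1108,.2,70)"
```

```text
shift [45.4  2.7  2.2] yaw 1.72 turn None tcp [ 0.5508 -0.1563  0.2013] tilt [0.0035 0.0199] j [  -0.2   19.2  -10.4   -1.3  -60.2 -177.4] t 9.6 F [-0.6  0.1 -0.4] Mz [-0.182  0.058  0.002] w 0.959
lev [45.4  2.7  2.2] [ 0.0154 -0.015  -1.1916]
```

Emit:
move_arm --series '[{"grip": 1, "xyz": [45, 3, 0], "angular": [0.015, -0.015, -1.19]}, {"grip": 1, "xyz": [45, 3, 0], "angular": [0.015, -0.015, -1.19]}, {"grip": 1, "xyz": [45, 3, 0], "angular": [0.015, -0.015, -1.19]}, {"grip": 1, "xyz": [45, 3, 0], "angular": [0.015, -0.015, -1.19]}, {"grip": 1, "xyz": [45, 3, 0], "angular": [0.015, -0.015, -1.19]}, {"grip": 1, "xyz": [45, 3, 0], "angular": [0.015, -0.015, -1.19]}, {"grip": 1, "xyz": [45, 3, 0], "angular": [0.015, -0.015, -1.19]}, {"grip": 1, "xyz": [45, 3, 0], "angular": [0.015, -0.015, -1.19]}, {"grip": 1, "xyz": [45, 3, 0], "angular": [0.015, -0.015, -1.19]}, {"grip": 1, "xyz": [45, 3, 0], "angular": [0.015, -0.015, -1.19]}]'

```text
time_s: 10.6
tcp_pos: [0.5512, -0.1117, 0.199]
ee_rot: [[-0.938, 0.347, -0.007], [0.347, 0.938, 0.0], [0.006, -0.002, -1.0]]
wrist_force: [-0.1, -0.2, -0.2]
gripper_width: 1.002
gripper_force: 0.0
```

Emit:
move_arm --series '[{"grip": 1, "xyz": [0, 0, 0], "angular": [0, 0, -1.45]}, {"grip": 1, "xyz": [0, 0, 0], "angular": [0, 0, -1.45]}, {"grip": 1, "xyz": [0, 0, 0], "angular": [0, 0, -1.45]}, {"grip": 1, "xyz": [0, 0, 0], "angular": [0, 0, -1.45]}, {"grip": 1, "xyz": [0, 0, 0], "angular": [0, 0, -1.45]}, {"grip": 1, "xyz": [0, 0, 0], "angular": [0, 0, -1.45]}, {"grip": 1, "xyz": [0, 0, 0], "angular": [0, 0, -1.45]}, {"grip": 1, "xyz": [0, 0, 0], "angular": [0, 0, -1.45]}, {"grip": 1, "xyz": [0, 0, 0], "angular": [0, 0, -1.45]}, {"grip": 1, "xyz": [0, 0, 0], "angular": [0, 0, -1.45]}]'

```text
time_s: 11.6
tcp_pos: [0.5515, -0.1118, 0.1997]
ee_rot: [[-0.453, -0.891, -0.005], [-0.891, 0.453, 0.0], [0.002, 0.005, -1.0]]
wrist_force: [0.1, 0.1, -0.2]
gripper_width: 1.001
gripper_force: 0.0
```

Emit:
move_arm --series '[{"grip": 1, "xyz": [0, 0, 0], "angular": [0, 0, -1.45]}, {"grip": 1, "xyz": [0, 0, 0], "angular": [0, 0, -1.45]}, {"grip": 1, "xyz": [0, 0, 0], "angular": [0, 0, -1.45]}, {"grip": 1, "xyz": [0, 0, 0], "angular": [0, 0, -1.45]}, {"grip": 1, "xyz": [0, 0, 0], "angular": [0, 0, -1.45]}, {"grip": 1, "xyz": [0, 0, 0], "angular": [0, 0, -1.45]}, {"grip": 1, "xyz": [0, 0, 0], "angular": [0, 0, -1.45]}, {"grip": 1, "xyz": [0, 0, 0], "angular": [0, 0, -1.45]}, {"grip": 1, "xyz": [0, 0, 0], "angular": [0, 0, -1.45]}, {"grip": 1, "xyz": [0, 0, 0], "angular": [0, 0, -1.45]}]'

```text
time_s: 12.6
tcp_pos: [0.5515, -0.1118, 0.1997]
ee_rot: [[0.83, -0.557, -0.005], [-0.557, -0.83, 0.0], [-0.004, 0.003, -1.0]]
wrist_force: [-0.2, 0.7, 0.4]
gripper_width: 1.001
gripper_force: 0.0
```

```bash
python3 -c "
from h import *
to(.5522,-.1108,.084);lev(.5522,-.1115,.084,-108)"
```

```text
shift [  0.6  -1.5 115.7] yaw -123.87 turn None tcp [ 0.5515 -0.1118  0.1997] tilt [-0.0051  0.0003] j [  5.   18.4 -12.3  -0.1 -59.6  51.1] t 12.6 F [-0.2  0.7  0.4] Mz [-0.078  0.142  0.014] w 1.001
lev [  0.9  -0.9 115.7] [ 0.0019  0.0047 -0.2769]
```

Joint 6 is at 51°, leaving 228° of clockwise travel. Descend and grasp.

Emit:
move_arm --series '[{"grip": 1, "xyz": [1, -0.5, 45], "angular": [0, 0.005, 0]}, {"grip": 1, "xyz": [1, -0.5, 80], "angular": [0, 0.005, 0]}, {"grip": 1, "xyz": [1, -0.5, 105], "angular": [0, 0.005, 0]}, {"grip": 1, "xyz": [1, -0.5, 116], "angular": [0, 0.005, 0]}, {"grip": 0.3, "xyz": [1, -0.5, 116], "angular": [0, 0.005, 0]}, {"grip": 0.3, "xyz": [1, -0.5, 116], "angular": [0, 0.005, 0]}, {"grip": 0.3, "xyz": [1, -0.5, 116], "angular": [0, 0.005, 0]}, {"grip": 0.3, "xyz": [1, -0.5, 116], "angular": [0, 0.005, 0]}, {"grip": 0.3, "xyz": [1, -0.5, 116], "angular": [0, 0.005, 0]}, {"grip": 0.3, "xyz": [1, -0.5, 116], "angular": [0, 0.005, 0]}]'

```text
time_s: 13.6
tcp_pos: [0.5527, -0.112, 0.0849]
ee_rot: [[0.829, -0.559, 0.001], [-0.559, -0.829, -0.003], [0.003, 0.001, -1.0]]
wrist_force: [0.0, 0.7, 0.2]
gripper_width: 0.542
gripper_force: 0.0
```

Emit:
move_arm --series '[{"grip": 0.3, "xyz": [0, 0, 0], "angular": [0, 0, 0]}, {"grip": 0.3, "xyz": [0, 0, 0], "angular": [0, 0, 0]}, {"grip": 0.3, "xyz": [0, 0, 0], "angular": [0, 0, 0]}, {"grip": 0.3, "xyz": [0, 0, 0], "angular": [0, 0, 0]}]'

```text
time_s: 14.0
tcp_pos: [0.553, -0.1116, 0.0846]
ee_rot: [[0.829, -0.559, 0.001], [-0.559, -0.829, -0.002], [0.003, 0.001, -1.0]]
wrist_force: [0.0, 3.5, 4.0]
gripper_width: 0.454
gripper_force: 30.0
```

```bash
python3 -c "
from h import *
to(.5522,-.1115,.084)"
```

```text
shift [-0.7  0.4  0.6] yaw -123.98 turn None tcp [ 0.553  -0.1116  0.0846] tilt [ 0.0015 -0.0023] j [  5.1  25.9 -20.    0.2 -44.   50.8] t 14.0 F [0.  3.5 4. ] Mz [ 1.193 -0.004 -0.021] w 0.454
```

Emit:
move_arm --series '[{"grip": 0.3, "xyz": [0, 0, 0.1], "angular": [0, 0, 0.08]}, {"grip": 0.3, "xyz": [0, 0, 0.3], "angular": [0, 0, 0.2]}, {"grip": 0.3, "xyz": [0, 0, 0.5], "angular": [0, 0, 0.3]}, {"grip": 0.3, "xyz": [0, 0, 0.5], "angular": [0, 0, 0.3]}]'

```text
time_s: 14.4
tcp_pos: [0.5535, -0.1111, 0.0842]
ee_rot: [[0.626, -0.78, 0.003], [-0.78, -0.626, -0.002], [0.003, -0.001, -1.0]]
wrist_force: [1.2, 5.7, 1.9]
gripper_width: 0.453
gripper_force: 30.0
```

```bash
cat > q.py <<'E'
from h import *
to(.5522,-.1115,.084)
E
python3 q.py
```

```text
shift [-0.5  1.3  0.2] yaw -141.27 turn None tcp [ 0.5535 -0.1111  0.0842] tilt [ 0.0026 -0.0017] j [  5.2  25.9 -20.    0.2 -43.9  33.5] t 14.4 F [1.2 5.7 1.9] Mz [ 1.756 -0.136 -0.006] w 0.453
```

Emit:
move_arm --series '[{"grip": 0.3, "xyz": [0, 0, 0.2], "angular": [0, 0, 0.1]}, {"grip": 0.3, "xyz": [0, 0, 0.3], "angular": [0, 0, 0.2]}, {"grip": 0.3, "xyz": [0, 0, 0.3], "angular": [0, 0, 0.2]}]'

```text
time_s: 14.7
tcp_pos: [0.5539, -0.1109, 0.0839]
ee_rot: [[0.458, -0.889, 0.003], [-0.889, -0.458, -0.001], [0.003, -0.002, -1.0]]
wrist_force: [2.7, 7.5, 0.8]
gripper_width: 0.453
gripper_force: 30.0
```

```bash
python3 q.py
```

```text
shift [-0.2  1.8 -0.1] yaw -152.72 turn None tcp [ 0.5539 -0.1109  0.0839] tilt [ 0.0034 -0.0015] j [  5.2  26.  -20.    0.1 -43.8  22. ] t 14.7 F [2.7 7.5 0.8] Mz [ 1.95 -0.35  0.01] w 0.453
```

Emit:
move_arm --series '[{"grip": 0.3, "xyz": [-0.3, -0.3, 0.2], "angular": [0, 0, 0.1]}, {"grip": 0.3, "xyz": [-0.7, -0.7, 0.4], "angular": [0, 0, 0.2]}, {"grip": 0.3, "xyz": [-0.7, -0.7, 0.4], "angular": [0, 0, 0.25]}, {"grip": 0.3, "xyz": [-0.7, -0.7, 0.4], "angular": [0, 0, 0.25]}]'

```text
time_s: 15.1
tcp_pos: [0.5544, -0.1106, 0.0835]
ee_rot: [[0.226, -0.974, 0.004], [-0.974, -0.226, -0.002], [0.003, -0.003, -1.0]]
wrist_force: [3.3, 4.9, 1.1]
gripper_width: 0.452
gripper_force: 30.0
```

```bash
python3 q.py
```

```text
shift [ 0.4  2.3 -0.5] yaw -166.95 turn None tcp [ 0.5544 -0.1106  0.0835] tilt [ 0.0037 -0.0023] j [  5.2  26.  -20.    0.2 -43.7   7.7] t 15.1 F [3.3 4.9 1.1] Mz [ 1.231 -0.638  0.039] w 0.452
```

Emit:
move_arm --series '[{"grip": 0.3, "xyz": [0, 0, 0.2], "angular": [0, 0, 0.1]}, {"grip": 0.3, "xyz": [0, 0, 0.4], "angular": [0, 0, 0.2]}, {"grip": 0.3, "xyz": [0, 0, 0.4], "angular": [0, 0, 0.25]}, {"grip": 0.3, "xyz": [0, 0, 0.4], "angular": [0, 0, 0.25]}]'

```text
time_s: 15.5
tcp_pos: [0.5549, -0.1105, 0.0831]
ee_rot: [[-0.022, -1.0, 0.005], [-1.0, 0.022, -0.002], [0.002, -0.005, -1.0]]
wrist_force: [4.8, 4.0, -0.8]
gripper_width: 0.454
gripper_force: 30.0
```

```bash
python3 q.py
```

```text
shift [ 1.1  2.7 -0.9] yaw 178.74 turn None tcp [ 0.5549 -0.1105  0.0831] tilt [ 0.0049 -0.0022] j [  5.2  26.1 -20.    0.2 -43.6  -6.6] t 15.5 F [ 4.8  4.  -0.8] Mz [ 1.366 -0.941 -0.094] w 0.454
```

Emit:
move_arm --series '[{"grip": 0.3, "xyz": [-0.4, -0.5, 0.2], "angular": [0, 0, 0.1]}, {"grip": 0.3, "xyz": [-0.4, -0.5, 0.4], "angular": [0, 0, 0.2]}, {"grip": 0.3, "xyz": [-0.4, -0.5, 0.4], "angular": [0, 0, 0.25]}, {"grip": 0.3, "xyz": [-0.4, -0.5, 0.4], "angular": [0, 0, 0.25]}]'

```text
time_s: 15.9
tcp_pos: [0.5555, -0.1105, 0.0827]
ee_rot: [[-0.269, -0.963, 0.005], [-0.963, 0.269, -0.003], [0.001, -0.006, -1.0]]
wrist_force: [4.7, 2.6, -0.3]
gripper_width: 0.455
gripper_force: 30.0
```

```bash
python3 q.py
```

```text
shift [ 1.8  2.9 -1.3] yaw 164.42 turn None tcp [ 0.5555 -0.1105  0.0827] tilt [ 0.005  -0.0026] j [  5.2  26.1 -20.    0.3 -43.6 -21. ] t 15.9 F [ 4.7  2.6 -0.3] Mz [ 0.887 -1.078 -0.012] w 0.455
```

Emit:
move_arm --series '[{"grip": 0.3, "xyz": [0, 0, 0.2], "angular": [0, 0, 0.1]}, {"grip": 0.3, "xyz": [0, 0, 0.4], "angular": [0, 0, 0.2]}, {"grip": 0.3, "xyz": [0, 0, 0.4], "angular": [0, 0, 0.25]}, {"grip": 0.3, "xyz": [0, 0, 0.4], "angular": [0, 0, 0.25]}]'

```text
time_s: 16.3
tcp_pos: [0.556, -0.1107, 0.0823]
ee_rot: [[-0.499, -0.867, 0.006], [-0.867, 0.499, -0.003], [-0.001, -0.007, -1.0]]
wrist_force: [6.6, 1.3, -2.5]
gripper_width: 0.453
gripper_force: 30.0
```

```bash
python3 q.py
```

```text
shift [ 2.6  2.9 -1.7] yaw 150.1 turn None tcp [ 0.556  -0.1107  0.0823] tilt [ 0.0062 -0.0028] j [  5.2  26.2 -20.    0.3 -43.5 -35.3] t 16.3 F [ 6.6  1.3 -2.5] Mz [ 0.586 -1.322 -0.037] w 0.453
```

Emit:
move_arm --series '[{"grip": 0.3, "xyz": [-0.5, -0.7, 0.2], "angular": [0, 0, 0.1]}, {"grip": 0.3, "xyz": [-0.5, -0.7, 0.4], "angular": [0, 0, 0.2]}, {"grip": 0.3, "xyz": [-0.5, -0.7, 0.4], "angular": [0, 0, 0.25]}, {"grip": 0.3, "xyz": [-0.5, -0.7, 0.4], "angular": [0, 0, 0.25]}]'

```text
time_s: 16.7
tcp_pos: [0.5565, -0.111, 0.0819]
ee_rot: [[-0.698, -0.716, 0.005], [-0.716, 0.698, -0.003], [-0.001, -0.006, -1.0]]
wrist_force: [5.1, -0.6, -1.9]
gripper_width: 0.447
gripper_force: 30.0
```

```bash
python3 q.py
```

```text
shift [ 3.4  2.7 -2.1] yaw 135.76 turn None tcp [ 0.5565 -0.111   0.0819] tilt [ 0.0054 -0.0032] j [  5.2  26.3 -19.9   0.3 -43.5 -49.6] t 16.7 F [ 5.1 -0.6 -1.9] Mz [ 0.172 -1.305 -0.027] w 0.447
```

Emit:
move_arm --series '[{"grip": 0.3, "xyz": [0, 0, 0.2], "angular": [0, 0, 0.1]}, {"grip": 0.3, "xyz": [0, 0, 0.3], "angular": [0, 0, 0.2]}, {"grip": 0.3, "xyz": [0, 0, 0.3], "angular": [0, 0, 0.2]}]'

```text
time_s: 17.0
tcp_pos: [0.5568, -0.1113, 0.0816]
ee_rot: [[-0.827, -0.563, 0.006], [-0.563, 0.827, -0.004], [-0.003, -0.006, -1.0]]
wrist_force: [5.8, -1.6, -2.2]
gripper_width: 0.45
gripper_force: 30.0
```

```bash
python3 q.py; python3 -c "
from h import *
cap('wrist','w5');cv2.imwrite('pics/v5.png',cv2.resize(cv2.convertScaleAbs(cv2.imread('pics/w5.png')[170:310,130:390],alpha=1.8),(780,420)))"
```

```text
shift [ 3.9  2.4 -2.4] yaw 124.26 turn None tcp [ 0.5568 -0.1113  0.0816] tilt [ 0.0061 -0.0036] j [  5.2  26.3 -19.9   0.3 -43.4 -61.2] t 17.0 F [ 5.8 -1.6 -2.2] Mz [-0.223 -1.538  0.009] w 0.45
```

View pics/v5.png

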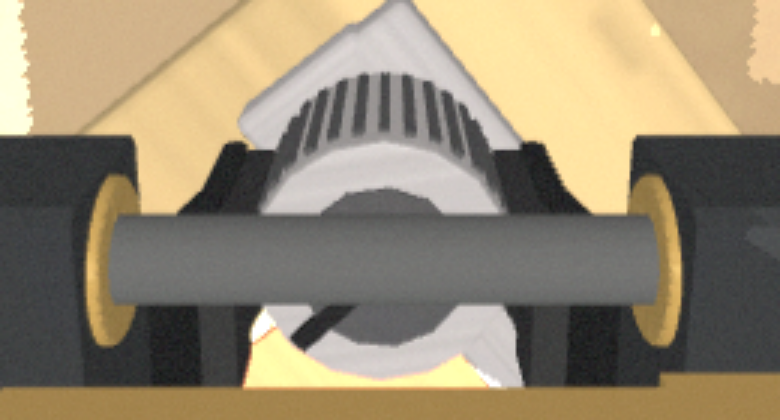

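The ridge shows below the guide rod, from the cap centre at about (258,258) to (232,285).

```bash
python3 -c "
from h import *
print(ridge('w5',(257.7,258),(231.7,285),.089), ray('w5',257.7,258,.089))
print(ridge('w5',(130+350/3,170+308/3),(231.7,285),.089))"
```

```text
-7.1 [ 0.55462495 -0.11118981  0.089     ]
-13.5
```

The cap has tracked the tool and turned about 200° (3.5 rad) in total, so the stop should be close. Smaller steps now.

Emit:
move_arm --series '[{"grip": 0.3, "xyz": [0, 0, 0.1], "angular": [0, 0, 0.05]}, {"grip": 0.3, "xyz": [0, 0, 0.2], "angular": [0, 0, 0.1]}, {"grip": 0.3, "xyz": [0, 0, 0.2], "angular": [0, 0, 0.1]}, {"grip": 0.3, "xyz": [0, 0, 0.2], "angular": [0, 0, 0.1]}]'

```text
time_s: 17.45
tcp_pos: [0.557, -0.1115, 0.0815]
ee_rot: [[-0.878, -0.479, 0.006], [-0.479, 0.878, -0.004], [-0.004, -0.006, -1.0]]
wrist_force: [5.9, -2.6, -2.8]
gripper_width: 0.452
gripper_force: 30.0
```

```bash
python3 q.py
```

```text
shift [ 4.2  2.2 -2.6] yaw 118.64 turn None tcp [ 0.557  -0.1115  0.0815] tilt [ 0.0064 -0.0038] j [  5.2  26.3 -19.9   0.4 -43.4 -66.8] t 17.45 F [ 5.9 -2.6 -2.8] Mz [-0.485 -1.698 -0.058] w 0.452
```

Emit:
move_arm --series '[{"grip": 0.3, "xyz": [0, 0, 0.1], "angular": [0, 0, 0.05]}, {"grip": 0.3, "xyz": [0, 0, 0.2], "angular": [0, 0, 0.1]}, {"grip": 0.3, "xyz": [0, 0, 0.2], "angular": [0, 0, 0.1]}, {"grip": 0.3, "xyz": [0, 0, 0.2], "angular": [0, 0, 0.1]}]'

```text
time_s: 17.85
tcp_pos: [0.5568, -0.1118, 0.0816]
ee_rot: [[-0.92, -0.391, 0.006], [-0.391, 0.92, -0.005], [-0.004, -0.007, -1.0]]
wrist_force: [6.1, -3.3, -0.8]
gripper_width: 0.453
gripper_force: 30.0
```

```bash
python3 q.py
```

```text
shift [ 4.1  2.1 -2.4] yaw 113.02 turn None tcp [ 0.5568 -0.1118  0.0816] tilt [ 0.0059 -0.0048] j [  5.1  26.3 -19.9   0.4 -43.4 -72.4] t 17.85 F [ 6.1 -3.3 -0.8] Mz [-1.    -1.492  0.369] w 0.453
```

Emit:
move_arm --series '[{"grip": 0.3, "xyz": [0, 0, 0], "angular": [0, 0, 0.04]}, {"grip": 0.3, "xyz": [0, 0, 0], "angular": [0, 0, 0.04]}, {"grip": 0.3, "xyz": [0, 0, 0], "angular": [0, 0, 0.04]}]'

```text
time_s: 18.15
tcp_pos: [0.5571, -0.1118, 0.0817]
ee_rot: [[-0.935, -0.355, 0.006], [-0.355, 0.935, -0.005], [-0.004, -0.007, -1.0]]
wrist_force: [5.5, -2.6, -1.3]
gripper_width: 0.449
gripper_force: 30.0
```

```bash
python3 q.py
```

```text
shift [ 4.4  2.  -2.4] yaw 110.81 turn None tcp [ 0.5571 -0.1118  0.0817] tilt [ 0.0064 -0.005 ] j [  5.1  26.3 -19.9   0.5 -43.4 -74.7] t 18.15 F [ 5.5 -2.6 -1.3] Mz [-0.97  -1.56   0.704] w 0.449
```

Moment about z rose from 0.37 to 0.70 N m over 2°, and the cap stopped sinking, so it has bottomed out. I'll unwind slightly to find the zero-torque angle.

Emit:
move_arm --series '[{"grip": 0.3, "xyz": [0, 0, 0], "angular": [0, 0, -0.04]}, {"grip": 0.3, "xyz": [0, 0, 0], "angular": [0, 0, -0.04]}, {"grip": 0.3, "xyz": [0, 0, 0], "angular": [0, 0, -0.04]}]'

```text
time_s: 18.45
tcp_pos: [0.557, -0.1118, 0.0817]
ee_rot: [[-0.921, -0.39, 0.007], [-0.39, 0.921, -0.004], [-0.004, -0.007, -1.0]]
wrist_force: [4.5, -3.5, 0.3]
gripper_width: 0.45
gripper_force: 30.0
```

```bash
python3 q.py
```

```text
shift [ 4.3  2.1 -2.3] yaw 112.94 turn None tcp [ 0.557  -0.1118  0.0817] tilt [ 0.0066 -0.0044] j [  5.1  26.3 -19.9   0.4 -43.4 -72.5] t 18.45 F [ 4.5 -3.5  0.3] Mz [-0.898 -1.556  0.055] w 0.45
```

Emit:
move_arm --series '[{"grip": 0.3, "xyz": [0, 0, 0], "angular": [0, 0, -0.03]}, {"grip": 0.3, "xyz": [0, 0, 0], "angular": [0, 0, -0.03]}, {"grip": 0.3, "xyz": [0, 0, 0], "angular": [0, 0, -0.03]}]'

```text
time_s: 18.75
tcp_pos: [0.557, -0.1117, 0.0817]
ee_rot: [[-0.909, -0.417, 0.007], [-0.417, 0.909, -0.004], [-0.004, -0.007, -1.0]]
wrist_force: [5.7, -2.7, -0.3]
gripper_width: 0.453
gripper_force: 30.0
```

```bash
python3 q.py
```

```text
shift [ 4.3  2.2 -2.3] yaw 114.65 turn None tcp [ 0.557  -0.1117  0.0817] tilt [ 0.0065 -0.0043] j [  5.1  26.3 -19.9   0.4 -43.4 -70.8] t 18.75 F [ 5.7 -2.7 -0.3] Mz [-0.789 -1.448  0.075] w 0.453
```

The torque vanishes at a yaw of about 112.8°, so the target is about 202.8°. I'll capture the ridge here for reference, then back off 1.538 rad anticlockwise with a 2.4 mm rise.

```bash
python3 -c "
from h import *
cap('wrist','w6')"
```

Emit:
move_arm --series '[{"grip": 0.3, "xyz": [0, 0, -0.2], "angular": [0, 0, -0.1]}, {"grip": 0.3, "xyz": [0, 0, -0.4], "angular": [0, 0, -0.22]}, {"grip": 0.3, "xyz": [0, 0, -0.5], "angular": [0, 0, -0.34]}, {"grip": 0.3, "xyz": [0, 0, -0.7], "angular": [0, 0, -0.46]}, {"grip": 0.3, "xyz": [0, 0, -0.9], "angular": [0, 0, -0.58]}, {"grip": 0.3, "xyz": [0, 0, -1.1], "angular": [0, 0, -0.7]}, {"grip": 0.3, "xyz": [0, 0, -1.2], "angular": [0, 0, -0.8]}, {"grip": 0.3, "xyz": [0, 0, -1.3], "angular": [0, 0, -0.8]}]'

```text
time_s: 19.6
tcp_pos: [0.5557, -0.1106, 0.083]
ee_rot: [[-0.335, -0.942, 0.004], [-0.942, 0.335, -0.003], [0.001, -0.005, -1.0]]
wrist_force: [3.0, 1.8, 2.3]
gripper_width: 0.448
gripper_force: 30.0
```

```bash
python3 q.py
```

```text
shift [ 2.   3.  -1.1] yaw 160.44 turn None tcp [ 0.5557 -0.1106  0.083 ] tilt [ 0.004  -0.0029] j [  5.2  26.2 -19.9   0.3 -43.7 -25. ] t 19.6 F [3.  1.8 2.3] Mz [ 0.688 -0.772  0.057] w 0.448
```

Emit:
move_arm --series '[{"grip": 0.3, "xyz": [0, 0, -0.2], "angular": [0, 0, -0.12]}, {"grip": 0.3, "xyz": [0, 0, -0.4], "angular": [0, 0, -0.24]}, {"grip": 0.3, "xyz": [0, 0, -0.6], "angular": [0, 0, -0.36]}, {"grip": 0.3, "xyz": [0, 0, -0.8], "angular": [0, 0, -0.48]}, {"grip": 0.3, "xyz": [0, 0, -1.0], "angular": [0, 0, -0.6]}, {"grip": 0.3, "xyz": [0, 0, -1.1], "angular": [0, 0, -0.7]}, {"grip": 0.3, "xyz": [0, 0, -1.2], "angular": [0, 0, -0.74]}, {"grip": 0.3, "xyz": [0, 0, -1.2], "angular": [0, 0, -0.74]}, {"grip": 0.3, "xyz": [0, 0, -1.2], "angular": [0, 0, -0.74]}]'

```text
time_s: 20.5
tcp_pos: [0.5542, -0.1107, 0.0841]
ee_rot: [[0.386, -0.923, 0.001], [-0.923, -0.386, -0.003], [0.003, 0.0, -1.0]]
wrist_force: [0.2, 3.1, 6.0]
gripper_width: 0.449
gripper_force: 30.0
```

```bash
python3 q.py; python3 -c "
from h import *
cap('wrist','w7')
f=lambda n:cv2.resize(cv2.convertScaleAbs(cv2.imread(f'pics/{n}.png')[190:305,195:325],alpha=1.8),(390,345),interpolation=2)
b=cv2.resize(cv2.imread('pics/w7.png')[0:240],(500,234))
cv2.imwrite('pics/v6.png',np.vstack([np.hstack([f('w6'),f('w7')]),cv2.copyMakeBorder(b,0,0,0,280,0)]))"
```

```text
shift [-0.   2.2  0.1] yaw -157.32 turn None tcp [ 0.5542 -0.1107  0.0841] tilt [ 0.0007 -0.0029] j [  5.2  26.  -19.9   0.2 -44.   17.3] t 20.5 F [0.2 3.1 6. ] Mz [ 0.896  0.112 -0.001] w 0.449
```

View pics/v6.png

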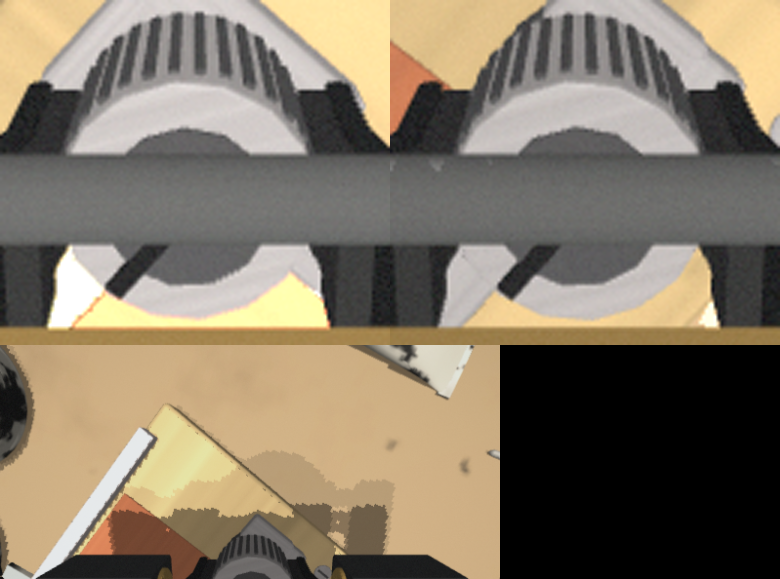

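The ridge sits the same way between the fingers in both crops (tip at about (115,290) and (507-390,292)), so the cap turned with the tool. Last check is that the arm is still home, from its edges in these images.

```bash
python3 -c "
from h import *
def e(f,a,b,sc,o):
  A,B=[ray(f,o[0]+p[0]/sc,o[1]+p[1]/sc,.048) for p in(a,b)]
  d=B-A;n=np.array([d[1],-d[0]])/np.hypot(*d[:2]);print(f,np.degrees(np.arctan2(d[1],d[0])).round(1),'dist stud',(n@(np.array([.5535,-.111])-A[:2])).round(4),A[:2].round(4))
e('w5',(243,105),(350,25),3,(130,170));e('w5',(412,5),(520,140),3,(130,170))
e('w6',(45,75),(118,3),3,(195,190));e('w6',(272,3),(345,82),3,(195,190))
e('w7',(652-390,3),(735-390,72),3,(195,190))
for f in('w6','w7'):
  im=cv2.imread(f'pics/{f}.png');g=cv2.GaussianBlur(cv2.cvtColor(im,cv2.COLOR_BGR2HSV),(3,3),0)
  m=((g[...,1]<45)&(g[...,2]>40)).astype(np.uint8);m[228:]=0;m[:,:190]=0;m[:,330:]=0
  c=max(cv2.findContours(m,0,1)[0],key=cv2.contourArea)[:,0]
  i=c[:,1].argmin();ap=c[i];print(f,'apex',ap,ray(f,*map(float,ap),.048).round(4))
"
```

```text
w5 161.5 dist stud 0.0258 [ 0.5595 -0.1403]
w5 72.7 dist stud 0.0225 [ 0.5256 -0.1248]
w6 159.7 dist stud 0.0238 [ 0.5604 -0.1389]
w6 67.1 dist stud 0.0241 [ 0.5295 -0.1058]
w7 162.5 dist stud 0.0246 [ 0.5496 -0.1356]
w6 apex [253 168] [ 0.5252 -0.1278  0.048 ]
w7 apex [261 174] [ 0.5646 -0.14    0.048 ]
```

The final end edge at 162.5° matches home (162.5°), and the edge-to-stud distances match too (24–25 mm). Handing in.

```bash
python3 -c "
from station import r
print(r.finish_job())"
```

```text
the job is handed in; nothing more can be done
None
```

The job is handed in, at about 21 s on the clock: the clamp arm is home, the cap was screwed down until it bottomed out and then backed off a quarter turn (within about 1°), and the gripper still holds it there; on the first try at turning it, a wrist joint hit its limit and the gripper slid off the cap, so I regrasped it, and I did not check the bystanders again at the end, though no move went near them.

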